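# Load the slide scanner and latch its tray

## Robot

A 7-joint arm with a two-finger parallel gripper is mounted at the origin on the work surface. World frame = base frame: x ahead of the robot, y to its left, z up, the work surface at z = 0. Lengths are in m, angles in rad, forces in N, time in s.
With the tool pointing down it reaches from about 0.425 to 0.925 m from the base axis. Payload 6.8 kg.
Tool frame: the origin (TCP) lies on the centre line of the jaws, within the pads' length; the fingertips stand 8 mm ahead of it and the grasp point (between the pads) lies 11 mm behind it (ctrl.tip_reach is the distance from the TCP to the fingertips, in m); z points along the fingers, y is the line along which they close (so a half turn about z gives the same grasp; the last joint's range is limited). The gripper opens to 88 mm and grips with 3 to 60 N. Pads are 20 mm wide; open, the fingers measure 115 mm over their backs; the gripper's body (75 mm by 178 mm) begins 61 mm behind the grasp point.
Start: joints at [1.141, 0.477, 0.022, 1.555, -0.011, 1.109, -0.083], TCP at [0.213, -0.64, 0.231] pointing down, gripper open.
Joint ranges: [-2.96, 2.96], [-0.34, 2.1], [-1.41, 1.46], [0.24, 2.44], [-1.37, 4.51], [0.17, 1.92], [-2.96, 2.96]. Speed limits (rad/s): [2.39, 2.39, 3.14, 3.14, 3.14, 3.14, 3.14].

## Interface

Orientations are given as a 3x3 rotation matrix whose columns are the frame's x, y, z axes.
In Python, from rig import ctrl, viewer, workorder gives the robot as it stands.
- The arm moves only by the shell command python3 -m inch 'ROWS' [FORCE]. ROWS is JSON, a list of rows, each a list of 5 numbers: the opening, from -1 (shut) to 1 (fully open), then the shift along the world's x, y, z scaled (see below), then the turn about the world's z scaled (see below). A call has 1 to 12 rows; each row is the pose to reach, as a shift and turn from the pose commanded when the call began; what a row does not reach only later rows make up. The controller multiplies each number of a shift by 60 cm and each number of a turn by 1.5 rad. A row lasts 1/12 s, in which the tool goes at most 41.7 mm and 7.16 degrees, less where a joint would pass 70% of its speed; a pose out of reach is approached as far as the arm can. A call with a number of a shift or a turn outside -1 to 1 is refused whole. A call with a gripper value outside its range is refused whole. The fingers move at their own pace and stop on an object; FORCE is the grip in N (left out, the last holds). Time passes only in rows, so rows that repeat a pose let the fingers close. It gives the time, the measured TCP pose, the force, the opening and the grip force at its end, in the units of the state.
- ctrl.state(): the state, without advancing time (a new reading comes with each control period).
- viewer.read_camera(name): name is "scene" or "top" or "wrist"; returns a dict with "pixels" (400x640x3 uint8, blue, green, red), "camera_matrix" (3x3 intrinsics, pixels), "view" (4x4, takes a point from world to camera coordinates). Camera axes: x right, y down, z forward; pixel columns grow to the right and rows downward; lengths in m; the calibration is good to about 2 mm. A picture is of the moment at which its call begins. There is no depth.
- workorder.sign_off(): hands the job in; it is judged then, once.
The state is a dict: "time": time; "joint_pos": joint angles; "joint_vel": joint speeds; "effort": joint torques, N m; "eef_pos": TCP position; "tool_rot": TCP orientation; "wrist_force": force on the tool from outside, world axes, zero at the start; "moment": the same for the moment, N m; "finger_gap": finger opening in m; "grasp_force": force on a finger pad.
Only numpy, scipy, OpenCV 4.12 (cv2) and the standard library are available. Lean on these libraries where they do the work, as an engineer would, in place of code of your own. Each camera call takes 0.05 s, during which the arm holds its last target. There are 200 camera calls.

## Task

Load the two-slide carrier (the wide rectangular one, not the narrow single-slide or the round one) into the pocket of the scanner's open tray so that it lies flat on the pocket floor. Then push the tray all the way in to its end stop, let go, and make sure it has latched in and stays there; a second push would release it again.

Things in the scene. Friction and masses are not known exactly. Their poses are not given: they have to be found in the camera images.
- carrier: Two-slide carrier: aluminium plate 84 (x) by 58 (y) by 8 mm, 140 g, two glass slides on it along x. Bail handle across its middle: a bar 12 mm wide (x), 58 long (y), 22 to 34 mm above the underside; pinch it along x from above. Origin: centre of underside, z up. Flat on the bench. Look-alikes with the same bail lie near: a narrower one (84 by 32, one slide), a round one (74 across).
- tray_pocket (a point): Centre of the tray's pocket floor, 18 mm above the bench; moves with the tray. x: into the scanner (a low white box 200 wide, 220 deep, 80 mm high), the way to push; y across; z up. Open-topped pocket 75 (x) by 104 mm (y), rims 12 mm high: the carrier's 84 mm lies along y, either way round, 8 to 10 mm play. With the tray out, the scanner's front face is 45 mm away along +x.
- tray_front (a point): Centre of the outer face of the tray's white front panel, where to push, along its +x (axes as tray_pocket); 37 mm above the bench, moves with the tray. The panel is 128 mm wide (y), 8 mm thick and reaches from 12 to 62 mm above the bench.
- tray (a joint): Tray travel, m: 0 fully out (start), grows as pushed in, end stop at 0.081. A spring pushes it out with 2.5 N (out) to 4 N (in). Push-push latch: pushed to the stop (at least 0.079; 10 N is plenty) and let go, it springs back to 0.070 and is held there, the panel's outer face 21 mm proud of the housing. Let go short of that, it comes out again; a second push to the stop releases it.

How it is judged:
By the outcome, as a careful person would: the job done as asked, in the order asked, and still so for the second after the job is handed in, with the robot touching nothing.
It also fails if it takes over 54 s, if anything falls off the work surface, if the arm or the gripper's body presses on something with over 40 N, if the wrist force passes 120 N, or if a joint passes its speed limit or range.

## Working session

There is one attempt and no reset: what is moved stays moved. The work goes in short steps, Python scripts to look and compute and a shell command to move; the robot and the scene stay as the last step left them, time stands still between calls to the robot, and variables do not carry over. Pictures are saved under pics/ and viewed, at most 10 in all, crops included, and the job is handed in when it is done.

```bash
mkdir -p pics; ls; python3 - <<'E'
from rig import ctrl, viewer
import cv2,numpy as np
for n in("top","scene"):
    d=viewer.read_camera(n); cv2.imwrite(f"pics/{n}0.png",d["pixels"]); np.savez(f"{n}0.npz",**d)
    print(n,np.round(d["camera_matrix"],1).tolist(),np.round(d["view"],3).tolist())
s=ctrl.state();print(s["time"],s["eef_pos"],np.round(s["tool_rot"],3).tolist(),s["finger_gap"],ctrl.tip_reach)
E
```

```text
pics
top [[398.5, 0.0, 320.2], [0.0, 398.5, 199.5], [0.0, 0.0, 1.0]] [[-0.018, -0.999, 0.047, 0.077], [-0.983, 0.009, -0.182, 0.583], [0.181, -0.049, -0.982, 0.736], [0.0, 0.0, 0.0, 1.0]]
scene [[440.3, 0.0, 320.8], [0.0, 440.3, 216.5], [0.0, 0.0, 1.0]] [[-0.531, 0.847, 0.018, 0.241], [0.672, 0.434, -0.599, -0.404], [-0.515, -0.307, -0.8, 1.242], [0.0, 0.0, 0.0, 1.0]]
0.1 [ 0.21331265 -0.63985759  0.22980511] [[0.949, 0.316, -0.001], [0.316, -0.949, 0.001], [-0.0, -0.002, -1.0]] 0.08778545126320175 0.008
```

View pics/top0.png

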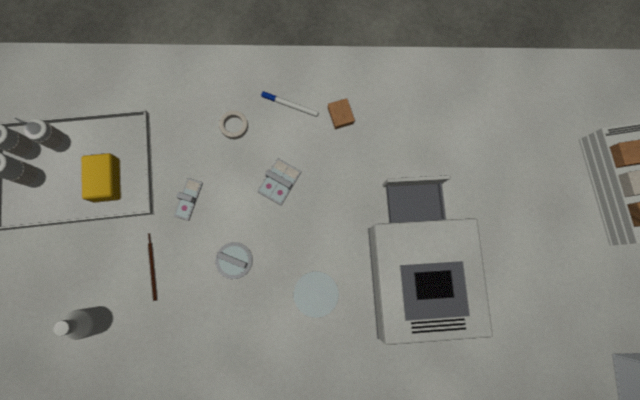

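View pics/scene0.png

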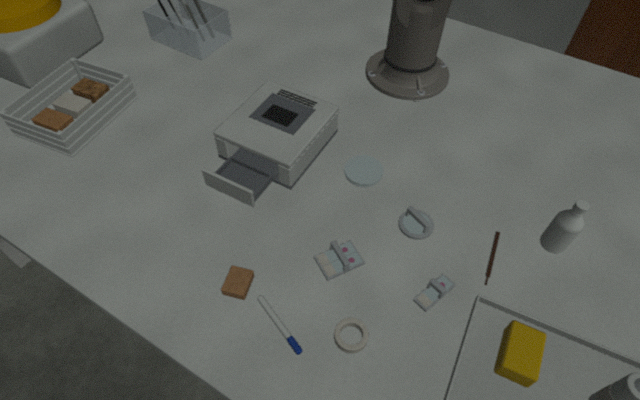

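The top view shows the two-slide carrier at about (279,181), the narrow one at (188,199) and the round one at (234,260). The tray is at (415,200) and opens away from the robot, with its panel at about (417,180). I'll enlarge the carrier and the tray next.

```bash
python3 - <<'E'
import cv2,numpy as np
t=cv2.imread("pics/top0.png")
a=cv2.resize(t[150:214,248:312],None,fx=6,fy=6,interpolation=cv2.INTER_CUBIC)
b=cv2.resize(t[170:234,372:460],None,fx=4.5,fy=6,interpolation=cv2.INTER_CUBIC)
cv2.imwrite("pics/crop0.png",np.clip(np.hstack([a,b])*1.3,0,255).astype(np.uint8))
E
```

```text
(no output)
```

View pics/crop0.png

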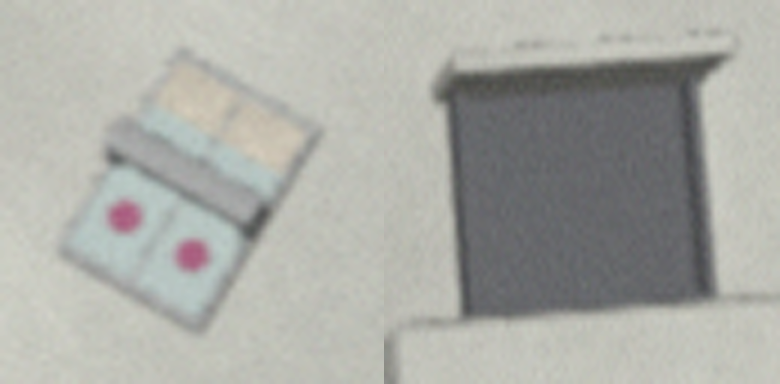

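```bash
cat > h.py <<'E'
import numpy as np
def ray(d,p,z):
    V=d["view"];K=d["camera_matrix"];R=V[:3,:3];c=-R.T@V[:3,3]
    r=R.T@np.linalg.solve(K,[p[0],p[1],1]);return c+r*(z-c[2])/r[2]
def pix(d,P):
    q=d["camera_matrix"]@(d["view"]@np.r_[P,1])[:3];return q[:2]/q[2]
E
python3 - <<'E'
import numpy as np
from h import *
d=np.load("top0.npz")
A=lambda u,v:(u/6+248-.4,v/6+150-.4); B=lambda u,v:((u-384)/4.5+372-.4,v/6+170-.4)
P=np.array([ray(d,A(*q),.008) for q in[(182,50),(322,128),(200,332),(62,250)]])[:,:2]
print("carrier",P.round(4).tolist(),P.mean(0),[np.linalg.norm(P[i]-P[i-1]).round(4) for i in range(4)])
a=np.degrees(np.arctan2(*((P[0]-P[3])+(P[1]-P[2]))[::-1]));print("long axis deg",a)
b=np.array([ray(d,A(*q),.034) for q in[(118,118),(268,205),(258,225),(106,140)]])[:,:2]
print("bar",b.mean(0),np.degrees(np.arctan2(*(b[0]-b[1]+b[3]-b[2])[::-1])), np.linalg.norm(b[0]-b[1]))
f=np.array([ray(d,B(*q),.062) for q in[(452,55),(737,37)]])[:,:2]
print("panel outer top",f,np.linalg.norm(f[0]-f[1]))
h=np.array([ray(d,q,.080) for q in[(371,227),(477,219),(491,337)]])[:,:2]
print("housing",h,[np.linalg.norm(h[i]-h[i+1]) for i in(0,1)])
fl=np.array([ray(d,B(*q),.030) for q in[(447,95),(463,315),(697,85),(716,297)]])[:,:2];print("side rims",fl)
y=f[0]-f[1];y/=np.linalg.norm(y)
print("y dir",y,np.degrees(np.arctan2(y[1],y[0]))-90, "housing:",np.degrees(np.arctan2(*(h[0]-h[1])[::-1]))-90)
E
```

```text
carrier [[0.6821, 0.1549], [0.6535, 0.1058], [0.5811, 0.1485], [0.6104, 0.1962]] [0.63178836 0.15133427] [np.float64(0.0827), np.float64(0.0568), np.float64(0.084), np.float64(0.0559)]
long axis deg -30.26376274249356
bar [0.63167243 0.15149786] 59.319061583305334 0.05915180939537066
panel outer top [[ 0.62250975 -0.06319015]
 [ 0.6278399  -0.19144019]] 0.12836075397519908
housing [[ 0.5248635  -0.02465067]
 [ 0.53775037 -0.23038501]
 [ 0.32081177 -0.23674353]] [np.float64(0.20613755143764015), np.float64(0.21703177003809115)]
side rims [[ 0.61602916 -0.06738185]
 [ 0.53997326 -0.07100899]
 [ 0.61871427 -0.18390665]
 [ 0.54476868 -0.18720812]]
y dir [-0.04152477  0.99913747] 2.379878158305644 housing: 3.5842334853025335
```

```bash
python3 -m inch '[[1,0.41,0.7,0,0.479],[1,0.41,0.7,0,0.479],[1,0.41,0.7,0,0.479],[1,0.41,0.7,0,0.479],[1,0.41,0.7,0,0.479],[1,0.41,0.7,0,0.479],[1,0.41,0.7,0,0.479],[1,0.41,0.7,0,0.479],[1,0.41,0.7,0,0.479],[1,0.41,0.7,0,0.479],[1,0.41,0.7,0,0.479],[1,0.41,0.7,0,0.479]]'
python3 - <<'E'
import numpy as np,cv2
from h import *
d=np.load("scene0.npz")
p=np.array([-.9991,-.0428,0]);y=np.array([.0428,-.9991,0]);z=np.array([0,0,1.])
F=np.array([.6252,-.1273,0]);O=F+.046*p
im=d["pixels"].copy()
def box(c,ax,ay,hx,hy,zs,col):
    for zz in zs:
        q=[pix(d,c+ax*i*hx+ay*j*hy+z*zz) for i,j in((-1,-1),(1,-1),(1,1),(-1,1))]
        cv2.polylines(im,[np.int32(np.round(np.array(q)*16))],True,col,1,cv2.LINE_AA,4)
t=np.radians(-30.4);cx=np.array([np.cos(t),np.sin(t),0]);cy=np.array([-np.sin(t),np.cos(t),0]);C=np.array([.632,.1514,0])
box(C,cx,cy,.042,.029,(0,.008),(0,0,255));box(C,cx,cy,.006,.029,(.034,),(0,255,0))
box(O,p,y,.0375,.052,(.018,.03),(0,0,255));box(F+p*.004,p,y,.004,.064,(.012,.062),(0,255,0))
a=cv2.resize(im[225:295,300:380],None,fx=4.5,fy=4.5,interpolation=cv2.INTER_NEAREST);b=cv2.resize(im[130:210,195:290],None,fx=4.5,fy=4.5,interpolation=cv2.INTER_NEAREST)
a=cv2.copyMakeBorder(a,0,b.shape[0]-a.shape[0],0,0,0);cv2.imwrite("pics/ov.png",np.hstack([a,b]))
E
```

```text
time: 1.1
eef_pos: [0.461, -0.2163, 0.2307]
tool_rot: [[0.503, 0.864, 0.001], [0.864, -0.503, 0.001], [0.001, 0.0, -1.0]]
wrist_force: [0.6, 0.4, -0.5]
finger_gap: 0.0876
grasp_force: 0.0
```

View pics/ov.png

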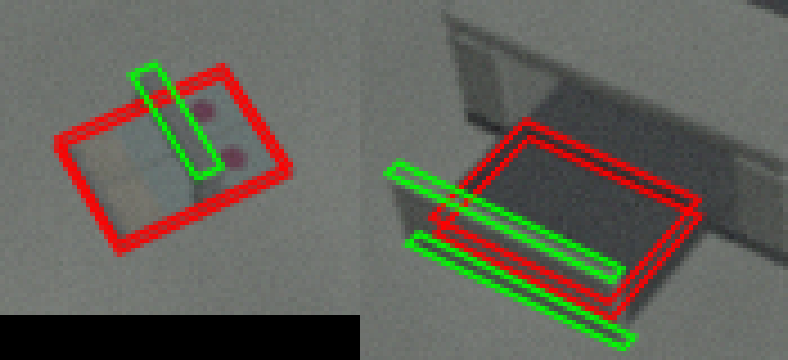

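The overlay matches the carrier and the tray in both cameras. Next I'll go over the carrier and take a wrist check on the way down.

```bash
python3 -m inch '[[1,0.288,0.619,-0.2,0],[1,0.288,0.619,-0.2,0],[1,0.288,0.619,-0.2,0],[1,0.288,0.619,-0.2,0],[1,0.288,0.619,-0.2,0],[1,0.288,0.619,-0.2,0],[1,0.288,0.619,-0.2,0],[1,0.288,0.619,-0.2,0],[1,0.288,0.619,-0.2,0],[1,0.288,0.619,-0.2,0],[1,0.288,0.619,-0.2,0],[1,0.288,0.619,-0.2,0]]'
python3 - <<'E'
from rig import viewer,ctrl
import cv2,numpy as np
from h import *
d=viewer.read_camera("wrist");im=d["pixels"].copy();np.savez("w1.npz",**d)
t=np.radians(-30.4);cx=np.array([np.cos(t),np.sin(t),0]);cy=np.array([-np.sin(t),np.cos(t),0]);C=np.array([.632,.1514,0])
q=[pix(d,C+cx*i*.006+cy*j*.029+[0,0,.034]) for i,j in((-1,-1),(1,-1),(1,1),(-1,1))]
cv2.polylines(im,[np.int32(q)],True,(0,255,0),1);cv2.imwrite("pics/w1.png",im);print(ctrl.state()["eef_pos"])
E
```

```text
time: 2.1
eef_pos: [0.6315, 0.1558, 0.109]
tool_rot: [[0.501, 0.865, -0.002], [0.865, -0.501, 0.002], [0.001, -0.003, -1.0]]
wrist_force: [-0.3, -0.6, 1.1]
finger_gap: 0.088
grasp_force: 0.0
[0.63156    0.15243675 0.10958687]
```

View pics/w1.png

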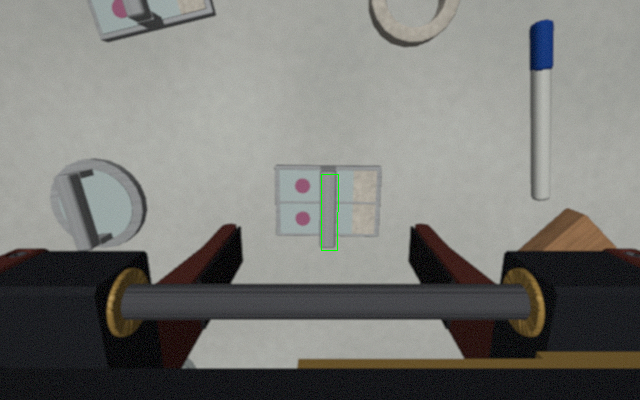

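The wrist view shows the bar at (329,210), centred between the fingers and inside my outline, with the yaw aligned. I'll descend and grip.

```bash
python3 -m inch '[[1,0,0,-0.06,0],[1,0,0,-0.1,0],[1,0,0,-0.13,0],[1,0,0,-0.15,0],[1,0,0,-0.15,0],[1,0,0,-0.15,0],[-1,0,0,-0.15,0],[-1,0,0,-0.15,0],[-1,0,0,-0.15,0],[-1,0,0,-0.15,0],[-1,0,0,-0.15,0],[-1,0,0,-0.15,0]]' 25; python3 -m inch '[[-1,0,0,0,0],[-1,0,0,0,0],[-1,0,0,0,0],[-1,0,0,0,0]]'
```

```text
time: 3.15
eef_pos: [0.6324, 0.1511, 0.021]
tool_rot: [[0.506, 0.863, 0.0], [0.863, -0.506, 0.0], [0.0, 0.0, -1.0]]
wrist_force: [0.4, -0.1, -0.0]
finger_gap: 0.0509
grasp_force: 0.0
time: 3.48
eef_pos: [0.6323, 0.1511, 0.0206]
tool_rot: [[0.506, 0.863, -0.0], [0.863, -0.506, -0.0], [-0.0, -0.0, -1.0]]
wrist_force: [-0.2, -0.3, 0.1]
finger_gap: 0.0247
grasp_force: 0.0
```

```bash
python3 -m inch '[[-1,0,0,0,0],[-1,0,0,0,0],[-1,0,0,0,0],[-1,0,0,0,0],[-1,0,0,0,0],[-1,0,0,0.04,0],[-1,0,0,0.08,0],[-1,0,0,0.12,0],[-1,0,0,0.167,0],[-1,0,0,0.167,0],[-1,0,0,0.167,0]]'
```

```text
time: 4.4
eef_pos: [0.6333, 0.1512, 0.1223]
tool_rot: [[0.506, 0.862, 0.003], [0.862, -0.506, 0.001], [0.002, 0.002, -1.0]]
wrist_force: [-0.4, 0.2, -2.5]
finger_gap: 0.0118
grasp_force: 25.0
```

```bash
python3 -m inch '[[-1,-0.01,-0.05,0,-0.07],[-1,-0.02,-0.1,0,-0.14],[-1,-0.03,-0.15,0,-0.21],[-1,-0.038,-0.2,0,-0.28],[-1,-0.047,-0.25,0,-0.35],[-1,-0.057,-0.3,0,-0.43],[-1,-0.067,-0.36,0,-0.51],[-1,-0.077,-0.41,0,-0.58],[-1,-0.0885,-0.467,0,-0.664],[-1,-0.0885,-0.467,0,-0.664],[-1,-0.0885,-0.467,0,-0.664],[-1,-0.0885,-0.467,0,-0.664]]'
python3 - <<'E'
from rig import viewer,ctrl
import cv2,numpy as np
print(ctrl.state()["eef_pos"])
d=viewer.read_camera("wrist");cv2.imwrite("pics/w2.png",d["pixels"]);np.savez("w2.npz",**d)
s=viewer.read_camera("scene");np.savez("s2.npz",**s)
from h import *
im=d["pixels"].copy()
e=ctrl.state();print(e["eef_pos"],np.round(e["tool_rot"],3).tolist())
p=np.array([-.9991,-.0428,0]);y=np.array([.0428,-.9991,0]);O=np.array([.6252,-.1273,0])+.046*p
for zz,c in((.018,(0,0,255)),(.03,(0,255,255))):
  cv2.polylines(im,[np.int32([pix(d,O+p*i*.0375+y*j*.052+[0,0,zz]) for i,j in((-1,-1),(1,-1),(1,1),(-1,1))])],True,c,1)
cv2.imwrite("pics/w2.png",im)
E
```

```text
time: 5.4
eef_pos: [0.5784, -0.1286, 0.1195]
tool_rot: [[0.999, 0.045, -0.002], [0.045, -0.999, 0.001], [-0.002, -0.001, -1.0]]
wrist_force: [-0.0, 0.5, -1.1]
finger_gap: 0.0119
grasp_force: 25.0
[ 0.5783563  -0.12859151  0.11949822]
[ 0.57902792 -0.12730589  0.12002596] [[0.999, 0.047, -0.001], [0.047, -0.999, 0.001], [-0.001, -0.001, -1.0]]
```

View pics/w2.png

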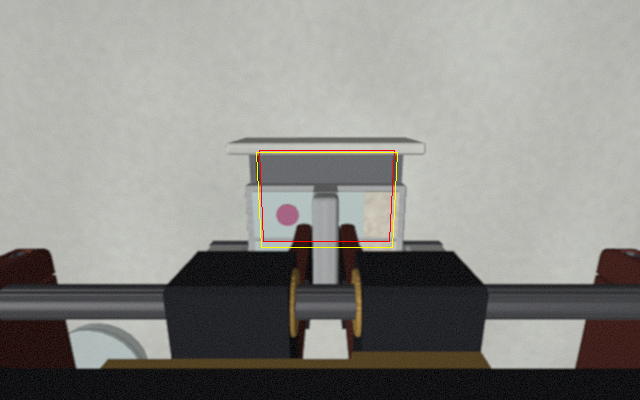

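The panel is centred at about column 326, and the carrier and pocket outline are centred there too. The pocket's edges fit my model, so I'll lower.

```bash
python3 -m inch '[[-1,0,0,-0.03,0],[-1,0,0,-0.06,0],[-1,0,0,-0.09,0],[-1,0,0,-0.1,0],[-1,0,0,-0.11,0],[-1,0,0,-0.115,0],[-1,0,0,-0.12,0],[-1,0,0,-0.125,0],[-1,0,0,-0.13,0],[-1,0,0,-0.133,0],[-1,0,0,-0.133,0],[-1,0,0,-0.133,0]]'
```

```text
time: 6.5
eef_pos: [0.5793, -0.1292, 0.0412]
tool_rot: [[0.999, 0.044, 0.0], [0.044, -0.999, -0.0], [0.0, 0.0, -1.0]]
wrist_force: [0.2, -0.2, -1.4]
finger_gap: 0.0115
grasp_force: 25.0
```

```bash
python3 -m inch '[[-1,0,0,-0.0015,0],[-1,0,0,-0.003,0],[-1,0,0,-0.004,0],[-1,0,0,-0.004,0]]'
python3 - <<'E'
from rig import viewer
import cv2,numpy as np
d=viewer.read_camera("scene")["pixels"];t=viewer.read_camera("top")["pixels"]
a=cv2.resize(d[110:215,190:320],None,fx=3,fy=3,interpolation=cv2.INTER_CUBIC);b=cv2.resize(t[165:235,370:460],None,fx=4,fy=4.5,interpolation=cv2.INTER_CUBIC)
cv2.imwrite("pics/p3.png",np.hstack([a,b]))
E
```

```text
time: 6.83
eef_pos: [0.5792, -0.1292, 0.0386]
tool_rot: [[0.999, 0.044, 0.0], [0.044, -0.999, -0.0], [0.0, 0.0, -1.0]]
wrist_force: [-0.2, 0.3, -1.8]
finger_gap: 0.0115
grasp_force: 25.0
```

View pics/p3.png

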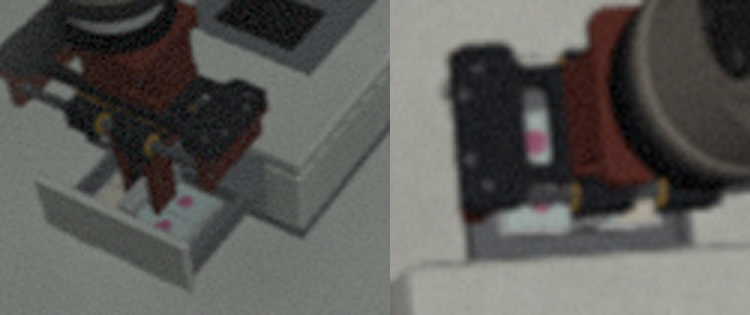

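The carrier sits inside the rims, with the fingers clear of the panel. I'll lower until it makes contact, release partly and rise.

```bash
python3 -m inch '[[-1,0,0,-0.001,0],[-1,0,0,-0.002,0],[-1,0,0,-0.002,0]]'; python3 -m inch '[[-0.2,0,0,0,0],[-0.2,0,0,0,0],[-0.2,0,0,0,0],[-0.2,0,0,0,0],[-0.2,0,0,0.02,0],[-0.2,0,0,0.06,0],[-0.2,0,0,0.12,0],[-0.2,0,0,0.2,0],[-0.2,0,0,0.2,0],[-0.2,0,0,0.2,0],[-0.2,0,0,0.2,0]]'
```

```text
time: 7.18
eef_pos: [0.5793, -0.1292, 0.0385]
tool_rot: [[0.999, 0.044, 0.0], [0.044, -0.999, -0.0], [0.0, 0.0, -1.0]]
wrist_force: [-2.4, 0.7, 7.9]
finger_gap: 0.0117
grasp_force: 25.0
time: 8.1
eef_pos: [0.5792, -0.1292, 0.1581]
tool_rot: [[0.999, 0.044, 0.001], [0.044, -0.999, -0.0], [0.001, 0.0, -1.0]]
wrist_force: [0.3, 0.3, -0.4]
finger_gap: 0.0352
grasp_force: 0.0
```

```bash
python3 -m inch '[[-1,0.06,0.002,0,0],[-1,0.12,0.004,0,0],[-1,0.16,0.005,0,0],[-1,0.16,0.005,0,0],[-1,0.16,0.005,-0.05,0],[-1,0.16,0.005,-0.1,0],[-1,0.16,0.005,-0.15,0],[-1,0.16,0.005,-0.18,0],[-1,0.16,0.005,-0.21,0],[-1,0.16,0.005,-0.21,0],[-1,0.16,0.005,-0.21,0]]'
python3 - <<'E'
from rig import viewer
import cv2,numpy as np
from h import *
d=viewer.read_camera("scene")["pixels"];w=viewer.read_camera("wrist")["pixels"];t=viewer.read_camera("top")["pixels"]
a=cv2.resize(d[110:215,190:320],(390,315),interpolation=cv2.INTER_CUBIC);b=cv2.resize(t[165:235,370:460],(390,315),interpolation=cv2.INTER_CUBIC)
cv2.imwrite("pics/p4.png",np.hstack([a,b]))
E
```

```text
time: 9.02
eef_pos: [0.6729, -0.126, 0.0293]
tool_rot: [[0.999, 0.044, -0.005], [0.044, -0.999, 0.001], [-0.005, -0.001, -1.0]]
wrist_force: [0.2, 0.1, 0.4]
finger_gap: 0.0003
grasp_force: 0.0
```

View pics/p4.png

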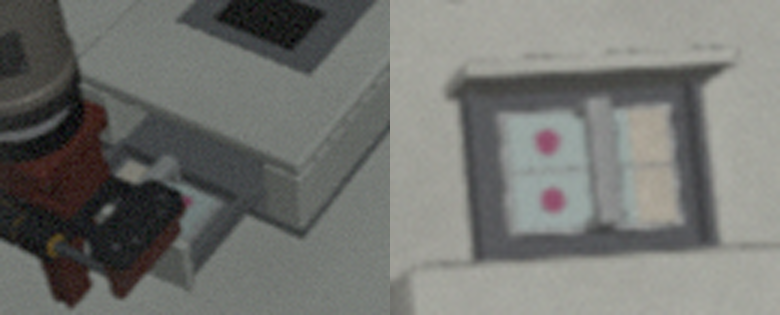

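The carrier lies flat and square in the pocket, with a gap all round. Now I'll push along the tray axis.

```bash
python3 -m inch '[[-1,-0.025,-0.001,0,0],[-1,-0.045,-0.002,0,0],[-1,-0.06,-0.003,0,0],[-1,-0.075,-0.003,0,0],[-1,-0.09,-0.004,0,0],[-1,-0.105,-0.005,0,0],[-1,-0.12,-0.005,0,0],[-1,-0.135,-0.006,0,0],[-1,-0.15,-0.007,0,0],[-1,-0.165,-0.007,0,0],[-1,-0.175,-0.008,0,0],[-1,-0.18,-0.008,0,0]]'
```

```text
time: 10.17
eef_pos: [0.5671, -0.1312, 0.0322]
tool_rot: [[0.999, 0.044, 0.001], [0.044, -0.999, -0.0], [0.001, 0.0, -1.0]]
wrist_force: [4.5, -0.6, 3.3]
finger_gap: 0.0004
grasp_force: 2.2
```

Steady at about 4.5 N, which is the spring and friction. I'll creep on towards the stop.

```bash
python3 -m inch '[[-1,-0.004,0,0,0],[-1,-0.008,0,0,0],[-1,-0.012,0,0,0],[-1,-0.015,-0.001,0,0],[-1,-0.015,-0.001,0,0]]'; python3 -m inch '[[-1,-0.003,0,0,0],[-1,-0.003,0,0,0]]'; 
```

```text
time: 10.58
eef_pos: [0.5582, -0.1314, 0.0315]
tool_rot: [[0.999, 0.044, 0.0], [0.044, -0.999, 0.0], [0.0, -0.0, -1.0]]
wrist_force: [4.3, -0.7, 3.1]
finger_gap: 0.0007
grasp_force: 2.1
time: 10.75
eef_pos: [0.5573, -0.1314, 0.0316]
tool_rot: [[0.999, 0.045, 0.002], [0.045, -0.999, 0.0], [0.002, -0.0, -1.0]]
wrist_force: [6.5, -0.9, 1.9]
finger_gap: 0.0005
grasp_force: 3.1
```

```bash
for i in 1; do python3 -m inch '[[-1,-0.003,0,0,0],[-1,-0.003,0,0,0]]'; done; python3 -m inch '[[-1,-0.003,0,0,0],[-1,-0.003,0,0,0]]'
```

```text
time: 10.92
eef_pos: [0.5573, -0.1314, 0.0317]
tool_rot: [[0.999, 0.045, 0.005], [0.045, -0.999, 0.0], [0.005, 0.0, -1.0]]
wrist_force: [10.7, -0.5, -2.4]
finger_gap: 0.0007
grasp_force: 5.4
time: 11.08
eef_pos: [0.5573, -0.1314, 0.0319]
tool_rot: [[0.999, 0.045, 0.009], [0.045, -0.999, -0.0], [0.009, 0.0, -1.0]]
wrist_force: [15.7, -2.2, -7.5]
finger_gap: 0.0002
grasp_force: 7.7
```

The tool has stopped moving while the force climbs to 15.7 N, so this is the end stop. I'll back off smoothly.

```bash
python3 -m inch '[[-1,0.01,0,0,0],[-1,0.02,0.001,0,0],[-1,0.03,0.001,0,0],[-1,0.05,0.002,0,0],[-1,0.08,0.003,0,0],[-1,0.12,0.005,0,0],[-1,0.16,0.007,0,0],[-1,0.2,0.008,0,0],[-1,0.2,0.008,0.05,0],[-1,0.2,0.008,0.15,0],[-1,0.2,0.008,0.3,0],[-1,0.2,0.008,0.3,0]]'; python3 -m inch '[[-1,0,0.2,0,0],[-1,0,0.3,0,0],[-1,0,0.3,0,0],[-1,0,0.3,0,0],[-1,0,0.3,0,0],[-1,0,0.3,0,0],[-1,0,0.3,0,0],[-1,0,0.3,0,0],[-1,0,0.3,0,0]]'
python3 - <<'E'
from rig import viewer
import cv2,numpy as np
from h import *
t=viewer.read_camera("top");s=viewer.read_camera("scene")
p=np.array([-.9991,-.0428,0]);y=np.array([.0428,-.9991,0]);F=np.array([.6252,-.1273,0])
out=[]
for d,r in((t,(165,240,365,465)),(s,(100,215,190,320))):
    im=d["pixels"].copy();G=F+.070*p
    q=[pix(d,G+y*j*.064+[0,0,zz]) for j,zz in((-1,.062),(1,.062),(1,.012),(-1,.012))]
    cv2.polylines(im,[np.int32(np.array(q)*16)],True,(0,255,0),1,cv2.LINE_AA,4)
    out.append(cv2.resize(im[r[0]:r[1],r[2]:r[3]],(390,330),interpolation=cv2.INTER_CUBIC))
cv2.imwrite("pics/p5.png",np.hstack(out))
E
```

```text
time: 12.08
eef_pos: [0.6705, -0.1264, 0.186]
tool_rot: [[0.999, 0.044, -0.007], [0.044, -0.999, 0.001], [-0.006, -0.001, -1.0]]
wrist_force: [1.2, -0.3, -0.2]
finger_gap: 0.0002
grasp_force: 0.0
time: 12.83
eef_pos: [0.6725, 0.0503, 0.1858]
tool_rot: [[0.999, 0.041, -0.002], [0.041, -0.999, -0.002], [-0.002, 0.002, -1.0]]
wrist_force: [-0.3, -0.7, -0.3]
finger_gap: 0.0007
grasp_force: 0.0
```

View pics/p5.png

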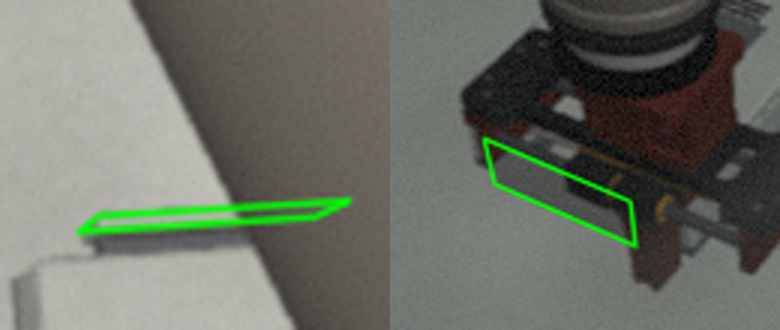

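The arm hides most of the view. What shows of the panel fits a latched position of 70 mm. I'll clear the view, wait a second and check again.

```bash
python3 -m inch '[[-1,0,0.1,0,0],[-1,0,0.2,0,0],[-1,0,0.3,0,0],[-1,0,0.4,0,0],[-1,0,0.4,0,0],[-1,0,0.4,0,0],[-1,0,0.4,0,0],[-1,0,0.4,0,0],[-1,0,0.4,0,0],[-1,0,0.4,0,0],[-1,0,0.4,0,0],[-1,0,0.4,0,0]]'
python3 - <<'E'
from rig import viewer
import cv2,numpy as np
from h import *
t=viewer.read_camera("top");s=viewer.read_camera("scene")
p=np.array([-.9991,-.0428,0]);y=np.array([.0428,-.9991,0]);F=np.array([.6252,-.1273,0])
out=[]
for d,r in((t,(165,240,365,465)),(s,(100,215,190,320))):
    im=d["pixels"].copy();G=F+.070*p
    for j in(-1,1):
      a,b=[pix(d,G+y*j*k+[0,0,.062]) for k in(.067,.08)]
      cv2.line(im,tuple(map(int,a*16)),tuple(map(int,b*16)),(0,255,0),1,cv2.LINE_AA,4)
    out.append(cv2.resize(im[r[0]:r[1],r[2]:r[3]],(390,330),interpolation=cv2.INTER_CUBIC))
cv2.imwrite("pics/p6.png",np.hstack(out))
E
```

```text
time: 13.93
eef_pos: [0.6735, 0.2912, 0.1866]
tool_rot: [[0.999, 0.042, 0.0], [0.042, -0.999, -0.001], [0.0, 0.001, -1.0]]
wrist_force: [-0.6, 0.2, 0.4]
finger_gap: 0.0005
grasp_force: 0.0
```

View pics/p6.png

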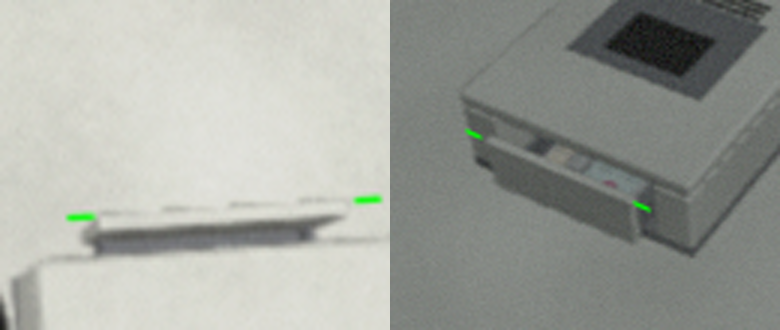

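Two seconds after release, the panel's outer edge lies on the 70 mm ticks in both views, with the carrier visible inside. It is latched, and the robot is clear.

```bash
python3 -c "
from rig import workorder
print(workorder.sign_off())"
```

```text
the job is handed in; nothing more can be done
None
```

The two-slide carrier lies flat in the tray pocket; the tray was pushed to its end stop, sprang back to about 70 mm and stayed latched two seconds after release, with the arm clear, and the job is handed in at about 14 s of robot time.

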